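# Open the depositor cover with a palette knife, then press, turn and hold the key

### The job

Using the blue-handled palette knife as a lever, not the gripper's fingers, swing the red splash cover of the pump block right over to its open stop, and lay the knife down flat on the table. Then take the red purge key from its parking ring, put it into the port with its brass lugs in the notches, push it down against the spring until its collar is flush with the steel plate, and turn it a quarter turn clockwise (seen from above). Finish while still gripping the key and holding it pressed flush and turned, for the spring lifts it if it is let go; leave the mug, jar and cutter ring where they stand.

Things in the scene. Friction and masses are not known exactly. Their poses are not given: they have to be found in the camera images.
- knife_grip (a point): Palette knife, about 90 g, lying flat; this point is the grasp place inside its blue handle, 13 mm above the table, near the balance. x points to the blade's tip, z up. Handle 20 mm wide, 26 mm high, from 16 mm ahead of this point to 79 mm behind it, then a steel neck and the blade.
- knife_tip (a point): Middle of the knife's tip edge, 125 mm ahead of the grasp point in x and 6 mm below it. Steel blade 90 mm long, 30 mm wide, 2.5 mm thick (1.25 mm above and below this point), level when the handle is level.
- port (a point): Centre of the bayonet port, on the upper face of the steel plate, 85 mm above the table. z up, x level, from the block's front to the cover's hinge. Bore 33 mm across with two notches along +x and -x (red dots), 13 mm wide, out to 24.5 mm from the centre. Plate 6 mm thick; below it stops let the lugs turn only clockwise from above, about 95 degrees, to the green dots (y).
- cover_hinge (a point): Middle of the cover's hinge line, 75 mm beyond the port in x, 11 mm above the deck; the hinge runs along the port's y. Closed, the cover's underside lies at this height.
- cover_edge (a point): Middle of the lower front edge of the red cover, 153 mm from the hinge (78 mm before the port when shut). Cover 150 mm wide, 4 mm thick, 0.14 kg, no handle. Shut, it rests on the rim and overhangs the rim's front face by 20 mm; the gap between the overhang and the deck is 11 mm high, open to the front.
- cover (a joint): Angle of the splash cover: 0 shut, grows as it opens, 2.2 rad fully open. Light hinge without spring: it falls shut before upright and falls on open by itself to the stop once past upright (1.57).
- key_grip (a point): Red purge key, about 120 g; this point is on its axis where its wing is gripped. z up, x along the wing and the two lugs; same after a half turn. Wing 46 mm long (x), 14 mm thick (y), from 20 mm below this point to 10 mm above. Flush in the port, this point is 28 mm above the port point; the nose meets the spring 12 mm before that; the lugs clear the plate's underside for the last 4 mm.
- plunger (a joint): Brass spring plunger in the port: travel pushed down in m, 0 at rest, 0.012 when the key's collar is flush, stop at 0.014. It pushes back with 3 N at the start of its travel and 9 N at 0.012.
- mug: Bystander, leave alone: blue mug, 80 mm across, 90 mm tall; origin at the middle of its underside.
- jar: Bystander, leave alone: glass jar with red cap, 76 mm across, 100 mm tall; origin at the middle of its underside.
- cutter: Bystander, leave alone: aluminium pastry cutter ring, 70 mm across, 35 mm tall; origin at the middle of its underside.
- knife: The same palette knife as a whole; origin under the joint of handle and blade, 35 mm ahead of the grasp point.
- pump: White and grey pump block, fixed, 200 x 200 mm, deck 85 mm above the table; origin under the port, axes as the port's. A black rim 11 mm high on the deck: its front bar's outer face is 58 mm before the port (-x), its side bars' inner faces 66 mm to either side.
- key: The same key as a whole; origin at the nose's end, 52 mm below the grip point. Heights above the origin: nose 0 to 8 mm, tapering from 20 to 30 mm across; stem 30 mm across up to 24; brass lugs 8 to 14, 9 mm wide, reaching 22 mm from the axis; collar disc 60 mm across 24 to 32; wing 32 to 62. It starts upright, its collar on the parking ring.
- park: Black parking ring of the key, fixed, 66 mm outside, 48 mm inside, 28 mm high; origin at the middle of its underside.

How it is judged (in metres and radians):
On the way, in this order (a step that is already met when the one before it is completed fails the run):
1. the cover is being raised by the knife (value of joint cover above 0.3 rad and contact force between knife and cover above 0.1 N), for 0.1 s.
2. the cover stands fully open (value of joint cover above 2 rad), for 0.2 s.
3. the knife lies on the table, let go (height (world z) of each of knife_grip, knife_tip below 0.02 m and contact force between the fingers and knife below 0.1 N), for 0.2 s.
4. the key is in the port, lugs in the notches, not yet turned (horizontal distance between key_grip and port below 0.005 m and z of key_grip in the frame of port below 0.043 m and angle between the x axis of key_grip and the x axis of port, either way round below 0.4 rad), for 0.1 s.
5. the key is flush and turned a quarter turn, in the fingers (z of key_grip in the frame of port below 0.0312 m and value of joint plunger above 0.0088 m and horizontal distance between key_grip and port below 0.005 m and angle between the x axis of key_grip and the x axis of port, either way round above 1.3 rad and angle between key_grip's own z axis and vertical below 0.12 rad and contact force between the fingers and key above 2 N), for 0.3 s.
At the end, for the whole second after the job is handed in: Key in the port (axis within 5 mm, upright within 7 degrees), collar within 3.2 mm of the plate, plunger pressed over 8.8 mm, turned at least 75 degrees, gripped (over 2 N) and still; cover open beyond 2.0 rad; knife lying on the table (all of step 5 and value of joint cover above 2 rad and height (world z) of each of knife_grip, knife_tip below 0.02 m and linear speed of key below 0.03 m/s); the arm keeps its last pose, push and grip.
It fails at once if the fingers or arm open the cover (contact force between any of the fingers, the arm and cover above 1 N and value of joint cover below 1.5 rad).
It fails at once if a bystander is moved more than 30 mm (distance of any of mug, jar, cutter from where it was at the start of the episode above 0.03 m).
It also fails if it takes over 72 s, if anything falls off the work surface, if the arm or the gripper's body presses on something with over 40 N, if the wrist force passes 120 N, or if a joint passes its speed limit or range.

### The arm

A 6-joint arm with a two-finger parallel gripper is mounted at the origin on the work surface. World frame = base frame: x ahead of the robot, y to its left, z up, the work surface at z = 0. Lengths are in m, angles in degrees, forces in N, time in s.
With the tool pointing down it reaches from about 0.375 to 0.9 m from the base axis. Payload 3.1 kg.
Tool frame: the origin (TCP) lies at the very end of the fingers, on their centre line; the grasp point (between the pads) lies 19 mm behind it; z points along the fingers, y is the line along which they close (so a half turn about z gives the same grasp; the last joint's range is limited). The gripper opens to 87 mm and grips with 3 to 60 N. Pads are 19 mm wide; open, the fingers measure 117 mm over their backs; the gripper's body (75 mm by 190 mm) begins 51 mm behind the grasp point.
Start: joints at [-81.102, 30.224, 82.088, -0, 67.689, -10.227], TCP at [0.205, -0.59, 0.223] pointing down, gripper open.
Joint ranges: [-176.69, 176.69], [-43.24, 126.21], [12.49, 139.97], [-82, 262], [0, 151.66], [-163.58, 163.58]. Speed limits (degrees/s): [159.86, 159.86, 180, 180, 180, 180].

### API

Orientations are given as a 3x3 rotation matrix whose columns are the frame's x, y, z axes.
In Python, from rig import bot gives the robot as it stands.
- The arm moves only by the tool move_arm, never from a script. Its argument "increments" is a list of rows, each an object with "xyz": the shift along the tool's x, y, z in mm, a list of three; "roll": the turn about the tool's z in rad; "grip": the opening in per cent of the stroke, from 0 (shut) to 100 (fully open). A call has 1 to 5 rows; each row shifts and turns the commanded pose from where the row before left it, along the tool's axes as they then stand; what a row does not reach is not made up. A row lasts 1/12 s, in which the tool goes at most 41.7 mm and 7.16 degrees, less where a joint would pass 70% of its speed; a pose out of reach is approached as far as the arm can. A call is refused whole if a number of a shift passes 41.7 or a number of a turn 0.125, either way. A call with a gripper value outside its range is refused whole. The fingers move at their own pace and stop on an object; the grip force is fixed at half the most. Time passes only in rows, so rows that do not move let the fingers close. It gives the time, the measured TCP pose, the force, the opening and the grip force at its end, in the units of the state.
- bot.read_state(): the state, without advancing time (a new reading comes with each control period).
- bot.capture(name): name is "side" or "top" or "wrist"; returns (picture, depth): 384x512x3 uint8, red, green, blue; 384x512 float32, m along the optical axis (not along the pixel's ray), 0 where there is no reading.
- bot.camera_model(name): a dict with "intrinsics" (3x3 intrinsics, pixels), "D" ([k1, k2, p1, p2, k3] as OpenCV has them; the pictures are not rectified), "rvec" (rotation vector, rad) and "tvec" (3), from world to camera coordinates, as OpenCV has them; the wrist camera has in their place "tool_from_camera" (4x4, takes a point from camera to tool coordinates, whose origin is the TCP and whose axes are the flange's). Camera axes: x right, y down, z forward; pixel columns grow to the right and rows downward; lengths in m; the calibration is good to about 2 mm. A picture is of the moment at which its call begins: read the wrist's pose just before it. camera_model takes no time and is no camera call.
- bot.hand_in(): hands the job in; it is judged then, once.
Trained networks look in the newest picture that a camera, given by its name, has taken for a name from the list of things; names that differ only in an ending like _2 or _b are one class to them, and where a whole thing is asked for, a point or a joint stands for the part that bears it (a point fixed in the world has none). Each returns a list of dicts, best first, with "conf" (0 to 1); they miss things now and then, are a little off and sometimes report something else, mostly with a low value. They report only what shows in the picture. A call takes as long as a camera call.
- bot.spot_in(label, camera): "at" ([x, y, z] in m, in the coordinates of the camera as it stood for that picture, good to about 4 mm: the middle of the surface that is visible of it).
- bot.trace(label, camera): "mask" (384x512 bool, what is visible of it).
The state is a dict: "time_s": time; "joint_positions": joint angles; "qvel": joint speeds; "tau": joint torques, N m; "position": TCP position; "tcp_rot": TCP orientation; "force": force on the tool from outside, world axes, zero at the start; "moment": the same for the moment, N m; "opening": opening from 0.0 (shut) to 1.0 (fully open); "grasp_force": force on a finger pad.
Only numpy, scipy, OpenCV 4.12 (cv2) and the standard library are available. Lean on these libraries where they do the work, as an engineer would, in place of code of your own. Each camera call takes 0.05 s, during which the arm holds its last target. There are 200 camera calls.

## Working session

There is one attempt and no reset: what is moved stays moved. The work goes in short steps, Python scripts to look and compute and a tool call to move; the robot and the scene stay as the last step left them, time stands still between calls to the robot, and variables do not carry over. Pictures are saved under pics/ and viewed, at most 10 in all, crops included, and the job is handed in when it is done.

Besides the shell and the picture viewer there is one more tool, called as a command line: name --argument value ..., lists and objects as JSON in quotes. move_arm: Moves the arm, as the interface text tells. Its arguments: {"type":"object","properties":{"increments":{"type":"array"}},"required":["increments"]}

```bash
ls; mkdir -p pics; cat > h.py <<'E'
import numpy as np, cv2
from rig import bot
def cam(name):
    m=bot.camera_model(name); K=np.array(m["intrinsics"],float); D=np.array(m["D"],float)
    if "rvec" in m:
        R=cv2.Rodrigues(np.array(m["rvec"],float))[0]; t=np.array(m["tvec"],float).ravel()
        T=np.eye(4); T[:3,:3]=R.T; T[:3,3]=-R.T@t
    else:
        s=bot.read_state(); W=np.eye(4); W[:3,:3]=s["tcp_rot"]; W[:3,3]=s["position"]
        T=W@np.array(m["tool_from_camera"])
    return K,D,T
def pts(mask,depth,K,D,T):
    v,u=np.nonzero(mask&(depth>0)); z=depth[v,u]
    n=cv2.undistortPoints(np.stack([u,v],1).astype(float)[:,None],K,D)[:,0]
    P=np.c_[n*z[:,None],z]
    return P@T[:3,:3].T+T[:3,3]
def w(P,T): return T[:3,:3]@np.array(P)+T[:3,3]
E
python3 - <<'E'
from h import *
s=bot.read_state(); print(s["tcp_rot"],s["opening"])
ims=[]
for c in ["top","side"]:
    K,D,T=cam(c); im,d=bot.capture(c); ims.append(im)
    np.savez(f"{c}.npz",im=im,d=d)
    for l in ["knife","knife_tip","key","pump","cover_edge","cover_hinge","park","mug","jar","cutter"]:
        r=bot.spot_in(l,c)
        print(c,l,[(round(x["conf"],2),w(x["at"],T).round(3)) for x in r[:2]])
    for l in ["knife","key","cover"]:
        r=bot.trace(l,c)
        if r:
            P=pts(r[0]["mask"],d,K,D,T); q=P[:,:2].astype(np.float32)
            print(c,l,len(P),cv2.minAreaRect(q),cv2.boxPoints(cv2.minAreaRect(q)).round(3).tolist(),np.percentile(P[:,2],[5,50,95]).round(3))
    cv2.imwrite(f"pics/{c}0.png",im[...,::-1])
E
```

```text
pics
[[ 9.44800001e-01  3.27647435e-01 -3.40875320e-04]
 [ 3.27647417e-01 -9.44797791e-01  2.07458672e-03]
 [ 3.57674766e-04 -2.07175645e-03 -9.99997790e-01]] 0.9959118885064946
top knife [(0.76, array([0.431, 0.284, 0.007])), (0.51, array([0.688, 0.29 , 0.049]))]
top knife_tip [(0.97, array([0.428, 0.28 , 0.007])), (0.38, array([ 0.632, -0.434,  0.023]))]
top key [(0.9, array([ 0.434, -0.285,  0.038]))]
top pump [(0.86, array([0.603, 0.031, 0.104]))]
top cover_edge [(0.56, array([0.611, 0.028, 0.098]))]
top cover_hinge [(0.64, array([ 0.683, -0.311,  0.097])), (0.63, array([0.606, 0.034, 0.098]))]
top park [(0.53, array([ 0.425, -0.265,  0.026])), (0.24, array([ 0.434, -0.286,  0.04 ]))]
top mug [(0.76, array([0.687, 0.289, 0.049]))]
top jar [(0.6, array([ 0.682, -0.315,  0.099]))]
top cutter [(0.9, array([ 0.631, -0.436,  0.021]))]
top knife 828 ((0.4283030033111572, 0.2886503040790558), (0.20201978087425232, 0.03218001127243042), 0.3771266043186188) [[0.3269999921321869, 0.30399999022483826], [0.3269999921321869, 0.2720000147819519], [0.5289999842643738, 0.27300000190734863], [0.5
[... 1611 characters left out ...]
 [0.5329999923706055, 0.3089999854564667]] [0.007 0.01  0.027]
side key 301 ((0.43522995710372925, -0.28279203176498413), (0.058447159826755524, 0.05258464440703392), 2.0301454067230225) [[0.4050000011920929, -0.257999986410141], [0.40700000524520874, -0.3100000023841858], [0.4650000035762787, -0.30799999833106995], [0.46399998664855957, -0.2549999952316284]] [0.031 0.037 0.066]
side cover 3525 ((0.6184897422790527, 0.0324830487370491), (0.16208228468894958, 0.15301629900932312), 11.490184783935547) [[0.5239999890327454, 0.09099999815225601], [0.5540000200271606, -0.05900000035762787], [0.7129999995231628, -0.026000000536441803], [0.6830000281333923, 0.12399999797344208]] [0.099 0.101 0.103]
```

```bash
python3 - <<'E'
from h import *
d={c:np.load(c+".npz") for c in ["top","side"]}
im=np.vstack([d["top"]["im"],d["side"]["im"]])
cv2.imwrite("pics/a.png",cv2.resize(im,(400,600),interpolation=cv2.INTER_AREA)[...,::-1])
E
```

```text
(no output)
```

View pics/top0.png

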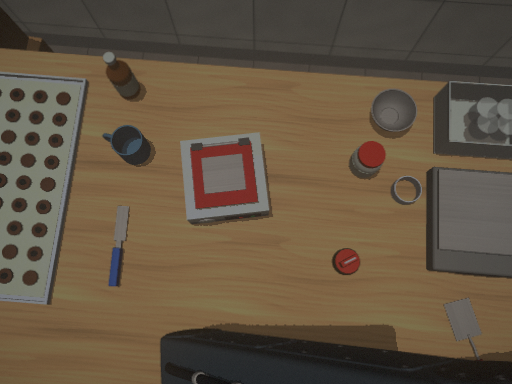

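View pics/side0.png

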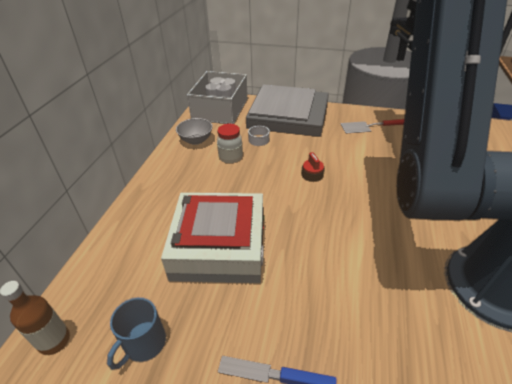

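The top view shows the blue knife at about (120,245) with its tip up at (122,205). The pump and its red cover are centred at (224,175), with the front edge at row ~206. The key is at (347,261), and the mug, jar and cutter are clear of the paths. The side view agrees.

```bash
python3 - <<'E'
from h import *
for c in ["top","side"]:
    K,D,T=cam(c); z=np.load(c+".npz"); im,d=z["im"].astype(int),z["d"]
    P=pts(np.ones(d.shape,bool),d,K,D,T); C=im[d>0]
    hsv=cv2.cvtColor(z["im"],cv2.COLOR_RGB2HSV)[d>0].astype(int)
    box=lambda a,b,e,f,g,h:(P[:,0]>a)&(P[:,0]<b)&(P[:,1]>e)&(P[:,1]<f)&(P[:,2]>g)&(P[:,2]<h)
    def pca(Q):
        m=Q.mean(0); v=np.linalg.svd(Q-m,full_matrices=False)[2][0]; v=v*np.sign(v[0]); t=(Q-m)@v
        return m.round(4),"yaw",np.degrees(np.arctan2(v[1],v[0])).round(1),"ext",np.percentile(t,[0,2,98,100]).round(4)
    b=box(.28,.56,.24,.34,-.005,.05)
    hd=b&(hsv[:,0]>100)&(hsv[:,0]<130)&(hsv[:,1]>130)
    print(c,"handle",hd.sum(),pca(P[hd&(P[:,2]>.018)][:,:2]))
    r=bot.trace("knife",c); Q=P[(r[0]["mask"])[d>0]] if r else None
    if Q is not None: print("knife",Q[:,:2].mean(0),pca(Q[:,:2]))
    k=box(.39,.48,-.33,-.24,.046,.08)
    print("wing",k.sum(),pca(P[k][:,:2]),P[k][:,2].max())
    k2=box(.39,.48,-.33,-.24,.028,.043)&((hsv[:,0]<10)|(hsv[:,0]>170))&(hsv[:,1]>120)
    if k2.sum()>5:print("collar",k2.sum(),cv2.minEnclosingCircle(P[k2][:,:2].astype(np.float32)))
    cv=box(.48,.75,-.1,.16,.092,.12)&((hsv[:,0]<10)|(hsv[:,0]>170))&(hsv[:,1]>120)
    R=cv2.minAreaRect(P[cv][:,:2].astype(np.float32)); print("cover",R,np.median(P[cv][:,2]))
    a=box(.40,.85,-.15,.2,.075,.12)
    print("pump",cv2.minAreaRect(P[a][:,:2].astype(np.float32)))
E
```

```text
top handle 204 (array([0.3704, 0.2848]), 'yaw', np.float64(2.7), 'ext', array([-0.0428, -0.0406,  0.0449,  0.0453]))
knife [0.42916577 0.2849192 ] (array([0.4292, 0.2849]), 'yaw', np.float64(3.3), 'ext', array([-0.1016, -0.0988,  0.096 ,  0.0998]))
wing 123 (array([ 0.4338, -0.2865]), 'yaw', np.float64(-58.7), 'ext', array([-0.0214, -0.0213,  0.0227,  0.0245])) 0.07290566413142519
collar 353 ((0.4338037371635437, -0.2892710864543915), 0.03092397376894951)
cover ((0.6113020181655884, 0.03048098087310791), (0.1503782570362091, 0.1492682695388794), 11.296870231628418) 0.09978859270660789
pump ((0.6143864989280701, 0.03171371668577194), (0.20117305219173431, 0.20050562918186188), 11.39527416229248)
side handle 527 (array([0.3781, 0.2876]), 'yaw', np.float64(4.3), 'ext', array([-0.0476, -0.0457,  0.0401,  0.0419]))
knife [0.44090855 0.28977086] (array([0.4409, 0.2898]), 'yaw', np.float64(1.6), 'ext', array([-0.1103, -0.1019,  0.0862,  0.0933]))
wing 111 (array([ 0.4345, -0.2819]), 'yaw', np.float64(-55.8), 'ext', array([-0.0195, -0.0181,  0.0251,  0.0288])) 0.069251268300207
collar 181 ((0.4357113242149353, -0.28688472509384155), 0.031180089339613914)
cover ((0.6137017607688904, 0.03280635178089142), (0.1512584388256073, 0.1504807025194168), 11.438507080078125) 0.1003373725317806
pump ((0.6157732009887695, 0.032233335077762604), (0.2006564736366272, 0.2042621374130249), 11.364861488342285)
```

move_arm --increments '[{"xyz": [0,-40,0],"roll": 0.1,"grip": 100},{"xyz": [0,-40,0],"roll": 0.1,"grip": 100},{"xyz": [12,-40,0],"roll": 0.1,"grip": 100},{"xyz": [20,-35,0],"roll": 0.1,"grip": 100},{"xyz": [20,-35,0],"roll": 0,"grip": 100}]'

```text
time_s: 1.92
position: [0.2293, -0.4012, 0.2226]
tcp_rot: [[0.997, -0.073, -0.0], [-0.073, -0.997, 0.001], [-0.0, -0.001, -1.0]]
force: [2.2, 0.4, -0.1]
opening: 1.002
grasp_force: 0.0
```

move_arm --increments '[{"xyz": [30,-25,0],"roll": -0.06,"grip": 100},{"xyz": [30,-25,0],"roll": -0.06,"grip": 100},{"xyz": [30,-25,0],"roll": 0,"grip": 100},{"xyz": [30,-25,0],"roll": 0,"grip": 100},{"xyz": [30,-25,0],"roll": 0,"grip": 100}]'

```text
time_s: 2.33
position: [0.3789, -0.2745, 0.2229]
tcp_rot: [[0.999, 0.053, 0.001], [0.053, -0.999, -0.001], [0.001, 0.001, -1.0]]
force: [1.4, -0.0, 0.0]
opening: 1.0
grasp_force: 0.0
```

move_arm --increments '[{"xyz": [0,-40,0],"roll": 0,"grip": 100},{"xyz": [0,-40,0],"roll": 0,"grip": 100},{"xyz": [0,-40,0],"roll": 0,"grip": 100},{"xyz": [0,-40,0],"roll": 0,"grip": 100},{"xyz": [0,-40,0],"roll": 0,"grip": 100}]'

```text
time_s: 2.75
position: [0.3666, -0.0745, 0.2228]
tcp_rot: [[0.999, 0.053, 0.001], [0.053, -0.999, -0.0], [0.001, 0.0, -1.0]]
force: [0.6, 0.4, 1.4]
opening: 1.002
grasp_force: 0.0
```

move_arm --increments '[{"xyz": [0,-40,0],"roll": 0,"grip": 100},{"xyz": [0,-40,0],"roll": 0,"grip": 100},{"xyz": [0,-40,0],"roll": 0,"grip": 100},{"xyz": [0,-40,0],"roll": 0,"grip": 100},{"xyz": [0,-40,0],"roll": 0,"grip": 100}]'

```text
time_s: 3.17
position: [0.3558, 0.1254, 0.223]
tcp_rot: [[0.999, 0.053, 0.001], [0.053, -0.999, -0.0], [0.001, 0.0, -1.0]]
force: [1.0, -0.7, 0.3]
opening: 0.998
grasp_force: 0.0
```

move_arm --increments '[{"xyz": [0,-40,0],"roll": 0,"grip": 100},{"xyz": [0,-40,0],"roll": 0,"grip": 100},{"xyz": [0,-40,0],"roll": 0,"grip": 100},{"xyz": [0,0,0],"roll": 0,"grip": 100},{"xyz": [0,0,0],"roll": 0,"grip": 100}]'

```text
time_s: 3.58
position: [0.3492, 0.2453, 0.2227]
tcp_rot: [[0.998, 0.06, 0.001], [0.06, -0.998, 0.0], [0.001, -0.0, -1.0]]
force: [0.6, 0.0, 0.3]
opening: 1.0
grasp_force: 0.0
```

move_arm --increments '[{"xyz": [29,-20,20],"roll": 0,"grip": 100},{"xyz": [29,-19,20],"roll": 0,"grip": 100},{"xyz": [0,0,30],"roll": 0,"grip": 100},{"xyz": [0,0,30],"roll": 0,"grip": 100},{"xyz": [0,0,0],"roll": 0,"grip": 100}]'

```text
time_s: 4.0
position: [0.4026, 0.2823, 0.1181]
tcp_rot: [[0.999, 0.051, -0.011], [0.051, -0.999, -0.005], [-0.011, 0.004, -1.0]]
force: [-0.7, -0.3, 0.1]
opening: 0.999
grasp_force: 0.0
```

```bash
cat > kn.py <<'E'
from h import *
import sys
K,D,T=cam("wrist"); im,d=bot.capture("wrist"); cv2.imwrite("pics/%s.png"%sys.argv[1],im[...,::-1])
P=pts(np.ones(d.shape,bool),d,K,D,T); hsv=cv2.cvtColor(im,cv2.COLOR_RGB2HSV)[d>0].astype(int)
s=bot.read_state(); print(s["position"])
hd=(hsv[:,0]>100)&(hsv[:,0]<130)&(hsv[:,1]>130)&(P[:,2]>.015)&(P[:,2]<.05)
r=cv2.minAreaRect(P[hd][:,:2].astype(np.float32)); print("handle",hd.sum(),r,cv2.boxPoints(r).round(4).tolist())
r=bot.trace("knife","wrist")
if r:
    Q=P[r[0]["mask"][d>0]]; b=Q[Q[:,2]<.016]
    print(len(b)); R=cv2.minAreaRect(b[:,:2].astype(np.float32)); print("blade",R,cv2.boxPoints(R).round(4).tolist())
E
python3 kn.py w1
```

```text
[0.40355093 0.28291077 0.12027433]
handle 96 ((0.371730238199234, 0.2881115674972534), (0.0377703458070755, 0.016256913542747498), 9.302330017089844) [[0.35179999470710754, 0.2930999994277954], [0.35440000891685486, 0.2770000100135803], [0.39169999957084656, 0.2831000089645386], [0.38909998536109924, 0.29919999837875366]]
5146
blade ((0.4382455348968506, 0.2894507646560669), (0.1844957172870636, 0.03191504254937172), 0.7167074084281921) [[0.3458000123500824, 0.3043000102043152], [0.34619998931884766, 0.27230000495910645], [0.5307000279426575, 0.27459999918937683], [0.5303000211715698, 0.30660000443458557]]
```

View pics/w1.png

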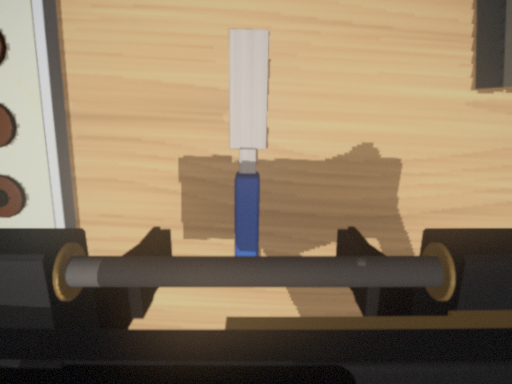

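The wrist view shows the knife parallel to the tool x axis, with its handle at column ~247 and its tip at (250,30). Now descend and grip.

move_arm --increments '[{"xyz": [2,-3,35],"roll": 0,"grip": 100},{"xyz": [0,0,35],"roll": 0,"grip": 100},{"xyz": [0,0,30],"roll": 0,"grip": 100},{"xyz": [0,0,15],"roll": 0,"grip": 100},{"xyz": [0,0,0],"roll": 0,"grip": 100}]'

```text
time_s: 4.52
position: [0.4072, 0.2876, 0.0069]
tcp_rot: [[0.999, 0.053, -0.002], [0.053, -0.999, -0.001], [-0.002, 0.001, -1.0]]
force: [0.0, 0.6, 0.7]
opening: 1.001
grasp_force: 0.0
```

move_arm --increments '[{"xyz": [0,0,2],"roll": 0,"grip": 100},{"xyz": [0,0,0],"roll": 0,"grip": 40},{"xyz": [0,0,0],"roll": 0,"grip": 0},{"xyz": [0,0,0],"roll": 0,"grip": 0},{"xyz": [0,0,0],"roll": 0,"grip": 0}]'

```text
time_s: 4.93
position: [0.4081, 0.2889, 0.0068]
tcp_rot: [[0.999, 0.054, 0.002], [0.054, -0.999, 0.001], [0.002, -0.001, -1.0]]
force: [-1.2, -0.0, -0.2]
opening: 0.785
grasp_force: 0.0
```

move_arm --increments '[{"xyz": [0,0,0],"roll": 0,"grip": 0},{"xyz": [0,0,0],"roll": 0,"grip": 0},{"xyz": [0,0,0],"roll": 0,"grip": 0}]'

```text
time_s: 5.18
position: [0.4074, 0.2886, 0.0057]
tcp_rot: [[0.999, 0.054, 0.0], [0.054, -0.999, 0.0], [0.0, -0.0, -1.0]]
force: [-0.6, 0.6, -0.7]
opening: 0.558
grasp_force: 0.0
```

move_arm --increments '[{"xyz": [-2,0,3],"roll": 0,"grip": 0},{"xyz": [0,0,0],"roll": 0,"grip": 0},{"xyz": [0,0,0],"roll": 0,"grip": 0},{"xyz": [0,0,0],"roll": 0,"grip": 0},{"xyz": [0,0,0],"roll": 0,"grip": 0}]'

```text
time_s: 5.6
position: [0.4052, 0.2884, 0.0024]
tcp_rot: [[0.999, 0.054, -0.0], [0.054, -0.999, -0.0], [-0.0, 0.0, -1.0]]
force: [-0.2, -0.1, -0.3]
opening: 0.227
grasp_force: 30.0
```

move_arm --increments '[{"xyz": [0,0,0],"roll": 0,"grip": 0},{"xyz": [0,0,0],"roll": 0,"grip": 0},{"xyz": [0,0,0],"roll": 0,"grip": 0},{"xyz": [0,0,0],"roll": 0,"grip": 0}]'

```text
time_s: 5.93
position: [0.4053, 0.2885, 0.0025]
tcp_rot: [[0.999, 0.054, -0.0], [0.054, -0.999, -0.0], [-0.0, 0.0, -1.0]]
force: [0.6, 0.5, 0.4]
opening: 0.228
grasp_force: 30.0
```

move_arm --increments '[{"xyz": [0,0,-20],"roll": 0,"grip": 0},{"xyz": [0,0,-36],"roll": -0.07,"grip": 0},{"xyz": [0,0,-36],"roll": -0.075,"grip": 0},{"xyz": [0,0,-36],"roll": 0,"grip": 0},{"xyz": [-9,36,0],"roll": 0,"grip": 0}]'

```text
time_s: 6.35
position: [0.41, 0.257, 0.1368]
tcp_rot: [[0.979, 0.203, 0.018], [0.203, -0.979, 0.008], [0.019, -0.004, -1.0]]
force: [2.9, -0.6, -1.0]
opening: 0.227
grasp_force: 30.0
```

move_arm --increments '[{"xyz": [-9,36,0],"roll": 0,"grip": 0},{"xyz": [-9,37,0],"roll": 0,"grip": 0},{"xyz": [-10,37,0],"roll": 0,"grip": 0},{"xyz": [-10,37,0],"roll": 0,"grip": 0},{"xyz": [-10,37,0],"roll": 0,"grip": 0}]'

```text
time_s: 6.77
position: [0.3924, 0.0601, 0.1308]
tcp_rot: [[0.98, 0.198, 0.0], [0.198, -0.98, -0.0], [0.0, 0.0, -1.0]]
force: [0.6, -0.5, -0.2]
opening: 0.228
grasp_force: 30.0
```

move_arm --increments '[{"xyz": [-10,37,0],"roll": 0,"grip": 0},{"xyz": [-8,36,0],"roll": 0,"grip": 0},{"xyz": [0,0,0],"roll": 0,"grip": 0},{"xyz": [0,0,0],"roll": 0,"grip": 0}]'

```text
time_s: 7.1
position: [0.39, -0.0157, 0.1307]
tcp_rot: [[0.981, 0.192, 0.001], [0.192, -0.981, -0.0], [0.001, 0.0, -1.0]]
force: [-0.3, 1.0, -0.7]
opening: 0.223
grasp_force: 30.0
```

```bash
cat > ins.py <<'E'
from h import *
import sys
K,D,T=cam("wrist"); im,d=bot.capture("wrist"); cv2.imwrite("pics/%s.png"%sys.argv[1],im[...,::-1])
s=bot.read_state(); print(s["time_s"],s["position"],s["grasp_force"])
R=np.array(s["tcp_rot"]); o=np.array(s["position"])
P=pts(np.ones(d.shape,bool),d,K,D,T); hsv=cv2.cvtColor(im,cv2.COLOR_RGB2HSV)[d>0].astype(int)
L=(P-o)@R  # tool coords
cv=((hsv[:,0]<8)|(hsv[:,0]>172))&(hsv[:,1]>130)&(P[:,2]>.09)&(P[:,2]<.12)&(L[:,0]>.08)
r=cv2.minAreaRect(P[cv][:,:2].astype(np.float32)); print("cover",cv.sum(),r,cv2.boxPoints(r).round(4).tolist(),"near edge L",np.percentile(L[cv][:,0],[0.5,2]),"z",np.median(P[cv][:,2]))
b=(L[:,0]>.04)&(L[:,0]<.15)&(abs(L[:,1])<.03)&(L[:,2]<.012)&(L[:,2]>-.02)
if b.any():
    A=np.c_[L[b][:,0],np.ones(b.sum())]; f=np.linalg.lstsq(A,L[b][:,2],rcond=None)[0]
    print("blade L x",L[b][:,0].min(),L[b][:,0].max(),"y",np.percentile(L[b][:,1],[1,50,99]),"z(tool, - is up) slope,icpt",f,"zworld tip",o[2]-(f[0]*.125+f[1]))
E
python3 ins.py w2
```

```text
7.15 [ 0.3893854  -0.01417303  0.13057311] 29.985716524533927Traceback (most recent call last):
  File "ins.py", line 9, in <module>
    r=cv2.minAreaRect(P[cv][:,:2].astype(np.float32)); print("cover",cv.sum(),r,cv2.boxPoints(r).round(4).tolist(),"near edge L",np.percentile(L[cv][:,0],[0.5,2]),"z",np.median(P[cv][:,2]))
                                                                                                                                 ~~~~~~~~~~~~~^^^^^^^^^^^^^^^^^^^^
    return _quantile_unchecked(
        a, q, axis, out, overwrite_input, method, keepdims, weights)
    return _ureduce(a,
                    func=_quantile_ureduce_func,
    ...<5 lines>...
                    overwrite_input=overwrite_input,
                    method=method)
    r = func(a, **kwargs)
    result = _quantile(arr,
                       quantiles=q,
    ...<2 lines>...
                       out=out,
                       weights=wgt)
    slices_having_nans = np.isnan(arr[-1, ...])
                                  ~~~^^^^^^^^^
IndexError: index -1 is out of bounds for axis 0 with size 0
```

View pics/w2.png

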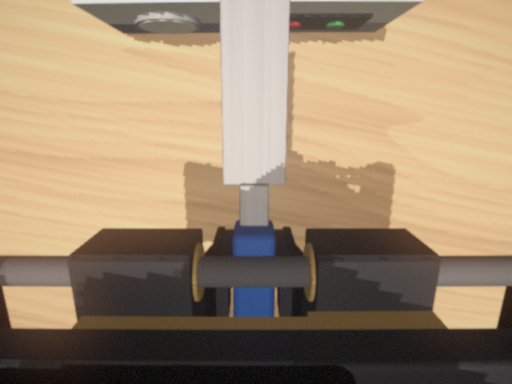

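The knife is held straight at column ~254, with the block's front face at the top of the view. The cover is out of sight, so I'll check the tip with the side and top cameras.

```bash
cat > chk.py <<'E'
from h import *
s=bot.read_state(); R=np.array(s["tcp_rot"]); o=np.array(s["position"]); print(s["time_s"],o,s["force"],s["grasp_force"])
print("rel port (x,y):",R[:,0]@0, np.array([[.980,.198],[-.198,.980]])@(o[:2]-[.615,.032]))
for c in ["wrist","side","top"]:
    K,D,T=cam(c); im,d=bot.capture(c); np.savez(c+"1.npz",im=im,d=d); cv2.imwrite(f"pics/{c}_{s['time_s']:.2f}.png",im[...,::-1])
    P=pts(np.ones(d.shape,bool),d,K,D,T); L=(P-o)@R
    b=(L[:,0]>.045)&(L[:,0]<.15)&(abs(L[:,1])<.025)&(L[:,2]<.015)&(L[:,2]>-.03)
    hsv=cv2.cvtColor(im,cv2.COLOR_RGB2HSV)[d>0]; b&=hsv[:,1]<70
    if b.sum()>20:
        q=L[b]; f=np.polyfit(q[:,0],q[:,2],1)
        print(c,b.sum(),"x",q[:,0].min().round(4),q[:,0].max().round(4),"y",np.percentile(q[:,1],[2,50,98]).round(4),"z slope",f.round(4),"tip top z",o[2]-np.polyval(f,.125))
E
python3 chk.py
```

```text
7.15 [ 0.3893854  -0.01417303  0.13057311] [-0.26609453  0.63266448 -1.17126668] 29.985716524533927Traceback (most recent call last):
  File "chk.py", line 3, in <module>
    print("rel port (x,y):",R[:,0]@0, np.array([[.980,.198],[-.198,.980]])@(o[:2]-[.615,.032]))
                            ~~~~~~^~
ValueError: matmul: Input operand 1 does not have enough dimensions (has 0, gufunc core with signature (n?,k),(k,m?)->(n?,m?) requires 1)
```

```bash
sed -i 's/R\[:,0\]@0, //' chk.py; python3 chk.py
```

```text
7.15 [ 0.3893854  -0.01417303  0.13057311] [-0.26609453  0.63266448 -1.17126668] 29.985716524533927
rel port (x,y): [-0.23024457 -0.00057788]
wrist 10924 x 0.045 0.1156 y [-0.0136  0.0007  0.0151] z slope [-0.001 -0.005] tip top z 0.1357261553197114
side 392 x 0.0452 0.1249 y [-0.0158 -0.0017  0.0132] z slope [-0.0004 -0.006 ] tip top z 0.1365815297561389
top 313 x 0.0636 0.124 y [-0.0148  0.0004  0.0137] z slope [-0.0057 -0.0051] tip top z 0.13640836782452592
```

move_arm --increments '[{"xyz": [0,0,25],"roll": 0,"grip": 0},{"xyz": [0,0,19],"roll": 0,"grip": 0},{"xyz": [0,0,0],"roll": 0,"grip": 0},{"xyz": [0,0,0],"roll": 0,"grip": 0}]'

```text
time_s: 7.63
position: [0.3887, -0.0121, 0.0861]
tcp_rot: [[0.98, 0.2, -0.003], [0.2, -0.98, 0.001], [-0.003, -0.002, -1.0]]
force: [-0.5, -0.4, -0.3]
opening: 0.228
grasp_force: 30.0
```

move_arm --increments '[{"xyz": [15,0,0],"roll": 0,"grip": 0},{"xyz": [10,0,0],"roll": 0,"grip": 0},{"xyz": [0,0,0],"roll": 0,"grip": 0},{"xyz": [0,0,0],"roll": 0,"grip": 0}]'

```text
time_s: 7.97
position: [0.4152, -0.0084, 0.0873]
tcp_rot: [[0.98, 0.199, 0.002], [0.199, -0.98, -0.001], [0.002, 0.001, -1.0]]
force: [-0.9, 0.8, 0.1]
opening: 0.229
grasp_force: 30.0
```

```bash
python3 chk.py; python3 -c "
import cv2,glob
f=sorted(glob.glob('pics/side_*'))[-1]; im=cv2.imread(f)[150:330,130:400]; cv2.imwrite('pics/v4.png',cv2.resize(im,None,fx=2.5,fy=2.5))"
```

```text
7.9667 [ 0.41518682 -0.00842383  0.08730861] [-0.92363172  0.82322799  0.07125897] 29.985661203972995
rel port (x,y): [-2.03820839e-01 -5.23459229e-05]
wrist 12509 x 0.045 0.1182 y [-0.0221  0.0007  0.0222] z slope [ 0.06   -0.0091] tip top z 0.08890973082132259
side 443 x 0.0457 0.127 y [-0.0227 -0.0035  0.0145] z slope [ 0.0578 -0.0096] tip top z 0.08969108319825819
top 346 x 0.0704 0.127 y [-0.023   0.0016  0.0235] z slope [ 0.1276 -0.016 ] tip top z 0.08740296187937571
```

View pics/v4.png

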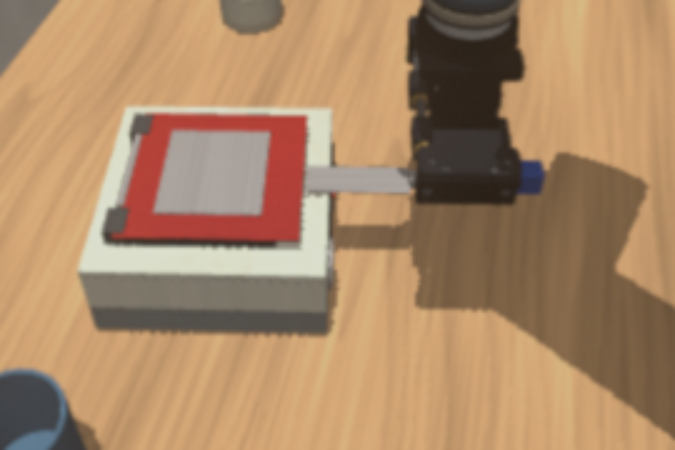

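In the side view the blade tip meets the cover's front edge at about (308,180), level with the gap. Next I'll push it in 15 mm.

move_arm --increments '[{"xyz": [5,0,1],"roll": 0,"grip": 0},{"xyz": [5,0,0],"roll": 0,"grip": 0},{"xyz": [5,0,0],"roll": 0,"grip": 0},{"xyz": [0,0,0],"roll": 0,"grip": 0},{"xyz": [0,0,0],"roll": 0,"grip": 0}]'

```text
time_s: 8.53
position: [0.4294, -0.0057, 0.0855]
tcp_rot: [[0.98, 0.198, 0.0], [0.198, -0.98, -0.0], [0.0, 0.0, -1.0]]
force: [0.0, -0.6, -0.8]
opening: 0.229
grasp_force: 30.0
```

move_arm --increments '[{"xyz": [0,0,-5],"roll": 0,"grip": 0},{"xyz": [0,0,-8],"roll": 0,"grip": 0},{"xyz": [0,0,-8],"roll": 0,"grip": 0},{"xyz": [0,0,0],"roll": 0,"grip": 0},{"xyz": [0,0,0],"roll": 0,"grip": 0}]'

```text
time_s: 8.95
position: [0.4291, -0.0058, 0.1073]
tcp_rot: [[0.98, 0.197, 0.001], [0.197, -0.98, -0.0], [0.001, 0.001, -1.0]]
force: [0.8, 0.3, -1.6]
opening: 0.229
grasp_force: 30.0
```

```bash
cat > ang.py <<'E'
from h import *
s=bot.read_state(); o=np.array(s["position"]); R=np.array(s["tcp_rot"]); Q=np.array([[.980,.198],[-.198,.980]])
print(s["time_s"],o,s["force"],s["grasp_force"],"rel port",Q@(o[:2]-[.615,.032]))
for c in ["side","top"]:
    K,D,T=cam(c); im,d=bot.capture(c); cv2.imwrite(f"pics/{c}_{s['time_s']:.2f}.png",im[...,::-1])
    P=pts(np.ones(d.shape,bool),d,K,D,T); hsv=cv2.cvtColor(im,cv2.COLOR_RGB2HSV)[d>0]
    q=(P[:,:2]-[.615,.032])@Q.T; u=np.c_[q[:,0]-.075,P[:,2]-.096]
    m=(abs(q[:,1])<.08)&(u[:,1]>-.005)&(np.hypot(*u.T)<.17)&(np.hypot(*u.T)>.06)&((hsv[:,0]<8)|(hsv[:,0]>172))&(hsv[:,1]>130)
    if m.sum()>30: print(c,m.sum(),"angle",np.percentile(np.arctan2(u[m,1],-u[m,0]),[10,50,90]).round(3))
    L=(P-o)@R; b=(L[:,0]>.045)&(L[:,0]<.11)&(abs(L[:,1])<.014)&(L[:,2]<.015)&(L[:,2]>-.03)&(hsv[:,1]<70)
    if b.sum()>20:
        f=np.polyfit(L[b,0],L[b,2],1); print("  blade slope",f[0].round(4),"tip rel TCP up",-np.polyval(f,.125).round(4))
E
python3 ang.py
```

```text
8.95 [ 0.42907218 -0.0057512   0.10734055] [ 0.75656569  0.28836827 -1.64542242] 29.985704384744167 rel port [-1.89684003e-01 -1.82463260e-04]
side 1154 angle [0.148 0.158 0.182]
  blade slope -0.0007 tip rel TCP up 0.0059
top 1255 angle [0.131 0.151 0.178]
  blade slope 0.0249 tip rel TCP up 0.0042
```

move_arm --increments '[{"xyz": [3,0,-10],"roll": 0,"grip": 0},{"xyz": [3,0,-10],"roll": 0,"grip": 0},{"xyz": [4,0,-10],"roll": 0,"grip": 0},{"xyz": [6,0,-10],"roll": 0,"grip": 0},{"xyz": [6,0,-10],"roll": 0,"grip": 0}]'

```text
time_s: 9.47
position: [0.4491, -0.0011, 0.1565]
tcp_rot: [[0.98, 0.198, -0.003], [0.198, -0.98, 0.001], [-0.003, -0.001, -1.0]]
force: [-1.0, -0.7, -1.5]
opening: 0.23
grasp_force: 30.0
```

move_arm --increments '[{"xyz": [0,0,0],"roll": 0,"grip": 0},{"xyz": [0,0,0],"roll": 0,"grip": 0},{"xyz": [5,0,-9],"roll": 0,"grip": 0},{"xyz": [0,0,0],"roll": 0,"grip": 0},{"xyz": [0,0,0],"roll": 0,"grip": 0}]'

```text
time_s: 9.88
position: [0.4549, -0.0004, 0.165]
tcp_rot: [[0.98, 0.197, -0.001], [0.197, -0.98, 0.0], [-0.001, -0.0, -1.0]]
force: [-0.4, -1.0, -2.3]
opening: 0.228
grasp_force: 30.0
```

```bash
python3 ang.py
```

```text
9.8833 [ 4.54864893e-01 -3.52547533e-04  1.65006946e-01] [-0.41385706 -1.00440343 -2.29010943] 29.985821773298085 rel port [-1.63338209e-01  1.25462062e-06]
side 937 angle [0.609 0.617 0.641]
  blade slope -0.0029 tip rel TCP up 0.0061
top 911 angle [0.594 0.608 0.629]
  blade slope 0.1124 tip rel TCP up 0.0031
```

move_arm --increments '[{"xyz": [8,0,-9],"roll": 0,"grip": 0},{"xyz": [8,0,-8],"roll": 0,"grip": 0},{"xyz": [8,0,-7],"roll": 0,"grip": 0},{"xyz": [10,0,-6],"roll": 0,"grip": 0},{"xyz": [10,0,-5],"roll": 0,"grip": 0}]'

```text
time_s: 10.4
position: [0.4978, 0.0084, 0.2002]
tcp_rot: [[0.98, 0.197, -0.002], [0.197, -0.98, 0.0], [-0.002, -0.001, -1.0]]
force: [-0.7, -0.5, -0.5]
opening: 0.233
grasp_force: 30.0
```

move_arm --increments '[{"xyz": [10,0,-5],"roll": 0,"grip": 0},{"xyz": [10,0,-3],"roll": 0,"grip": 0},{"xyz": [10,0,-3],"roll": 0,"grip": 0},{"xyz": [11,0,-2],"roll": 0,"grip": 0},{"xyz": [10,0,0],"roll": 0,"grip": 0}]'

```text
time_s: 10.82
position: [0.5488, 0.0185, 0.2133]
tcp_rot: [[0.98, 0.197, -0.0], [0.197, -0.98, 0.0], [-0.0, -0.0, -1.0]]
force: [-0.3, 0.8, -0.9]
opening: 0.223
grasp_force: 30.0
```

move_arm --increments '[{"xyz": [9,0,0],"roll": 0,"grip": 0},{"xyz": [9,0,0],"roll": 0,"grip": 0},{"xyz": [8,0,0],"roll": 0,"grip": 0},{"xyz": [8,0,0],"roll": 0,"grip": 0},{"xyz": [6,0,0],"roll": 0,"grip": 0}]'

```text
time_s: 11.23
position: [0.5886, 0.0265, 0.2133]
tcp_rot: [[0.98, 0.198, 0.0], [0.198, -0.98, 0.0], [0.0, -0.0, -1.0]]
force: [0.9, -0.5, -0.5]
opening: 0.236
grasp_force: 30.0
```

```bash
python3 ang.py
```

```text
11.2333 [0.5885847  0.02647483 0.21328543] [ 0.93499676 -0.52527701 -0.47421228] 29.985440564341843 rel port [-0.02698098 -0.00018444]
side 1281 angle [1.758 1.764 1.772]
  blade slope -0.0049 tip rel TCP up 0.0066
```

move_arm --increments '[{"xyz": [-20,0,0],"roll": 0,"grip": 0},{"xyz": [-28,0,0],"roll": 0,"grip": 0},{"xyz": [-28,0,0],"roll": 0,"grip": 0},{"xyz": [-13,-34,0],"roll": 0,"grip": 0},{"xyz": [-13,-34,0],"roll": 0,"grip": 0}]'

```text
time_s: 11.75
position: [0.4729, 0.0719, 0.2136]
tcp_rot: [[0.981, 0.193, -0.0], [0.193, -0.981, -0.0], [-0.0, -0.0, -1.0]]
force: [0.4, 0.7, -1.3]
opening: 0.229
grasp_force: 30.0
```

move_arm --increments '[{"xyz": [-12,-35,0],"roll": 0,"grip": 0},{"xyz": [-12,-35,0],"roll": 0,"grip": 0},{"xyz": [-12,-35,0],"roll": 0,"grip": 0},{"xyz": [-12,-34,0],"roll": 0,"grip": 0},{"xyz": [0,0,30],"roll": 0,"grip": 0}]'

```text
time_s: 12.17
position: [0.399, 0.2045, 0.1872]
tcp_rot: [[0.979, 0.203, 0.008], [0.203, -0.979, 0.004], [0.009, -0.002, -1.0]]
force: [-0.1, 0.1, -1.2]
opening: 0.231
grasp_force: 30.0
```

move_arm --increments '[{"xyz": [0,0,38],"roll": 0,"grip": 0},{"xyz": [0,0,38],"roll": 0,"grip": 0},{"xyz": [0,0,38],"roll": 0,"grip": 0},{"xyz": [0,0,30],"roll": 0,"grip": 0},{"xyz": [0,0,20],"roll": 0,"grip": 0}]'

```text
time_s: 12.58
position: [0.3986, 0.1993, 0.0173]
tcp_rot: [[0.98, 0.198, -0.003], [0.198, -0.98, -0.001], [-0.003, 0.0, -1.0]]
force: [-0.4, -0.2, -1.1]
opening: 0.226
grasp_force: 30.0
```

move_arm --increments '[{"xyz": [0,0,0],"roll": 0,"grip": 0},{"xyz": [0,0,0],"roll": 0,"grip": 0}]'

```text
time_s: 12.75
position: [0.3992, 0.1994, 0.019]
tcp_rot: [[0.98, 0.197, -0.002], [0.197, -0.98, -0.001], [-0.002, 0.0, -1.0]]
force: [0.8, -1.0, -1.3]
opening: 0.23
grasp_force: 30.0
```

```bash
python3 ang.py
```

```text
12.75 [0.39916704 0.1994296  0.01904239] [ 0.7550702  -0.95608683 -1.31879625] 29.98551373835653 rel port [-0.17836524  0.20681593]
side 2286 angle [2.192 2.202 2.213]
  blade slope -0.0013 tip rel TCP up 0.006
top 2302 angle [2.172 2.194 2.213]
  blade slope -0.0041 tip rel TCP up 0.0072
```

Cover fully open at 2.2 rad. Lay the knife down.

move_arm --increments '[{"xyz": [0,0,10],"roll": 0,"grip": 0},{"xyz": [0,0,4],"roll": 0,"grip": 0},{"xyz": [0,0,2],"roll": 0,"grip": 0},{"xyz": [0,0,0],"roll": 0,"grip": 0},{"xyz": [0,0,0],"roll": 0,"grip": 60}]'

```text
time_s: 13.27
position: [0.4002, 0.1997, 0.0043]
tcp_rot: [[0.98, 0.198, 0.001], [0.198, -0.98, 0.0], [0.001, -0.0, -1.0]]
force: [0.9, -0.1, 0.4]
opening: 0.251
grasp_force: 0.0
```

move_arm --increments '[{"xyz": [0,0,0],"roll": 0,"grip": 100},{"xyz": [0,0,0],"roll": 0,"grip": 100},{"xyz": [0,0,0],"roll": 0,"grip": 100},{"xyz": [0,0,0],"roll": 0,"grip": 100},{"xyz": [0,0,0],"roll": 0,"grip": 100}]'

```text
time_s: 13.68
position: [0.3998, 0.1996, 0.0036]
tcp_rot: [[0.98, 0.198, 0.0], [0.198, -0.98, 0.0], [0.0, -0.0, -1.0]]
force: [-0.5, -0.7, -0.6]
opening: 0.595
grasp_force: 0.0
```

move_arm --increments '[{"xyz": [0,0,-36],"roll": 0,"grip": 100},{"xyz": [0,0,-40],"roll": 0,"grip": 100},{"xyz": [0,0,-40],"roll": 0,"grip": 100},{"xyz": [0,0,-40],"roll": 0,"grip": 100},{"xyz": [0,0,-20],"roll": 0,"grip": 100}]'

```text
time_s: 14.1
position: [0.4013, 0.2001, 0.1835]
tcp_rot: [[0.98, 0.198, 0.006], [0.198, -0.98, 0.001], [0.006, -0.0, -1.0]]
force: [-0.1, 0.1, -0.1]
opening: 0.954
grasp_force: 0.0
```

move_arm --increments '[{"xyz": [-5,37,0],"roll": 0,"grip": 100},{"xyz": [-5,37,0],"roll": 0,"grip": 100},{"xyz": [-5,37,0],"roll": 0,"grip": 100},{"xyz": [-5,37,0],"roll": 0,"grip": 100},{"xyz": [-5,37,0],"roll": 0,"grip": 100}]'

```text
time_s: 14.52
position: [0.4113, 0.0119, 0.1797]
tcp_rot: [[0.98, 0.198, 0.0], [0.198, -0.98, -0.0], [0.0, 0.0, -1.0]]
force: [1.3, 0.4, 1.0]
opening: 0.997
grasp_force: 0.0
```

move_arm --increments '[{"xyz": [-5,37,0],"roll": 0,"grip": 100},{"xyz": [-5,37,0],"roll": 0,"grip": 100},{"xyz": [-5,37,0],"roll": 0,"grip": 100},{"xyz": [-5,37,0],"roll": 0,"grip": 100},{"xyz": [-5,37,0],"roll": 0,"grip": 100}]'

```text
time_s: 14.93
position: [0.4232, -0.1747, 0.1795]
tcp_rot: [[0.98, 0.197, -0.0], [0.197, -0.98, 0.0], [-0.0, -0.001, -1.0]]
force: [0.5, 0.1, -0.5]
opening: 1.0
grasp_force: 0.0
```

move_arm --increments '[{"xyz": [-5,38,0],"roll": 0,"grip": 100},{"xyz": [-5,38,0],"roll": 0,"grip": 100},{"xyz": [-3,38,0],"roll": 0,"grip": 100},{"xyz": [0,0,0],"roll": -0.12,"grip": 100},{"xyz": [0,0,0],"roll": -0.12,"grip": 100}]'

```text
time_s: 15.35
position: [0.4336, -0.2901, 0.1793]
tcp_rot: [[0.904, 0.427, 0.001], [0.427, -0.904, -0.001], [0.0, 0.001, -1.0]]
force: [-0.2, 0.4, -0.2]
opening: 0.999
grasp_force: 0.0
```

move_arm --increments '[{"xyz": [0,0,0],"roll": -0.122,"grip": 100},{"xyz": [0,0,0],"roll": -0.122,"grip": 100},{"xyz": [0,0,0],"roll": -0.122,"grip": 100},{"xyz": [0,0,0],"roll": -0.122,"grip": 100},{"xyz": [0,0,0],"roll": -0.122,"grip": 100}]'

```text
time_s: 15.77
position: [0.4332, -0.287, 0.1793]
tcp_rot: [[0.493, 0.87, -0.001], [0.87, -0.493, 0.001], [0.0, -0.001, -1.0]]
force: [-0.1, -0.4, -0.7]
opening: 1.001
grasp_force: 0.0
```

move_arm --increments '[{"xyz": [0,0,0],"roll": -0.122,"grip": 100},{"xyz": [0,0,0],"roll": -0.122,"grip": 100},{"xyz": [0,0,0],"roll": -0.122,"grip": 100},{"xyz": [0,0,0],"roll": -0.122,"grip": 100},{"xyz": [0,0,0],"roll": -0.122,"grip": 100}]'

```text
time_s: 16.18
position: [0.4332, -0.287, 0.1793]
tcp_rot: [[-0.094, 0.996, -0.001], [0.996, 0.094, 0.001], [0.001, -0.001, -1.0]]
force: [0.0, 0.1, -0.1]
opening: 0.997
grasp_force: 0.0
```

move_arm --increments '[{"xyz": [0,0,20],"roll": -0.122,"grip": 100},{"xyz": [0,0,20],"roll": -0.122,"grip": 100},{"xyz": [0,0,0],"roll": -0.122,"grip": 100},{"xyz": [0,0,0],"roll": -0.122,"grip": 100},{"xyz": [0,0,0],"roll": 0,"grip": 100}]'

```text
time_s: 16.6
position: [0.4331, -0.2868, 0.1389]
tcp_rot: [[-0.546, 0.838, -0.001], [0.838, 0.546, 0.001], [0.002, -0.0, -1.0]]
force: [0.2, 0.2, 0.5]
opening: 1.004
grasp_force: 0.0
```

```bash
cat > ky.py <<'E'
from h import *
import sys
s=bot.read_state(); o=np.array(s["position"]); R=np.array(s["tcp_rot"]); print(s["time_s"],o,"yaw",np.degrees(np.arctan2(R[1,0],R[0,0])),s["joint_positions"])
K,D,T=cam("wrist"); im,d=bot.capture("wrist"); cv2.imwrite("pics/%s.png"%sys.argv[1],im[...,::-1])
P=pts(np.ones(d.shape,bool),d,K,D,T); L=(P-o)@R
hsv=cv2.cvtColor(im,cv2.COLOR_RGB2HSV)[d>0]; red=((hsv[:,0]<8)|(hsv[:,0]>172))&(hsv[:,1]>120)
for n,a,b in [("wing",.055,.075),("collar",.030,.042)]:
    m=red&(P[:,2]>a)&(P[:,2]<b)&(np.hypot(P[:,0]-.4345,P[:,1]+.2875)<.05)
    if m.sum()<20: print(n,"none"); continue
    r=cv2.minAreaRect(L[m][:,:2].astype(np.float32)); print(n,m.sum(),"tool coords",r,"circ",cv2.minEnclosingCircle(L[m][:,:2].astype(np.float32)),"z",np.median(P[m,2]))
r=bot.spot_in("key_grip","wrist"); print([(x["conf"],w(x["at"],T)) for x in r[:1]])
E
python3 ky.py w5
```

```text
16.6 [ 0.43308152 -0.28684131  0.13886286] yaw 123.12132202709378 [-4.58539978e+01  2.92293912e+01  1.01748795e+02 -4.14692359e-03
  4.91257708e+01 -7.89726236e+01]
wing 857 tool coords ((-0.0014147479087114334, 0.0003397120162844658), (0.045608002692461014, 0.013503455556929111), 0.3648434281349182) circ ((-0.0015270515577867627, -0.0004977283533662558), 0.023207083344459534) z 0.06487037215891303
collar 2824 tool coords ((-0.0012256745249032974, 2.497248351573944e-05), (0.05840493366122246, 0.05918639525771141), 0.6448487043380737) circ ((-0.001931469771079719, 0.0001028832994052209), 0.03000735677778721) z 0.03510862670807155
[(0.82, array([ 0.42861235, -0.28642367,  0.03444952]))]
```

View pics/w5.png

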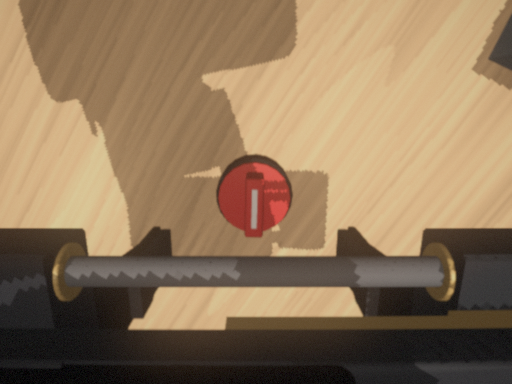

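The wing lies vertical at (255,205) on the red collar, aligned with tool x and about 1.5 mm off. Descend and grip it.

move_arm --increments '[{"xyz": [-1.5,0,30],"roll": 0,"grip": 100},{"xyz": [0,0,30],"roll": 0,"grip": 70},{"xyz": [0,0,28],"roll": 0,"grip": 70},{"xyz": [0,0,11],"roll": 0,"grip": 60},{"xyz": [0,0,0],"roll": 0,"grip": 40}]'

```text
time_s: 17.12
position: [0.4331, -0.2873, 0.0384]
tcp_rot: [[-0.543, 0.84, -0.004], [0.84, 0.543, 0.004], [0.005, -0.001, -1.0]]
force: [-0.2, -0.4, 0.3]
opening: 0.783
grasp_force: 0.0
```

move_arm --increments '[{"xyz": [0,0,0],"roll": 0,"grip": 0},{"xyz": [0,0,0],"roll": 0,"grip": 0},{"xyz": [0,0,0],"roll": 0,"grip": 0},{"xyz": [0,0,0],"roll": 0,"grip": 0},{"xyz": [0,0,0],"roll": 0,"grip": 0}]'

```text
time_s: 17.53
position: [0.4349, -0.2891, 0.0417]
tcp_rot: [[-0.545, 0.839, 0.002], [0.839, 0.545, -0.002], [-0.002, 0.0, -1.0]]
force: [0.2, 0.4, -0.5]
opening: 0.402
grasp_force: 0.0
```

move_arm --increments '[{"xyz": [0,0,0],"roll": 0,"grip": 0},{"xyz": [0,0,0],"roll": 0,"grip": 0},{"xyz": [0,0,0],"roll": 0,"grip": 0},{"xyz": [0,0,0],"roll": 0,"grip": 0},{"xyz": [0,0,0],"roll": 0,"grip": 0}]'

```text
time_s: 17.95
position: [0.4344, -0.2886, 0.0407]
tcp_rot: [[-0.545, 0.839, 0.0], [0.839, 0.545, -0.0], [-0.0, 0.0, -1.0]]
force: [-0.6, 0.5, 3.1]
opening: 0.157
grasp_force: 29.9
```

move_arm --increments '[{"xyz": [0,0,-20],"roll": 0,"grip": 0},{"xyz": [0,0,-30],"roll": 0,"grip": 0},{"xyz": [0,0,-40],"roll": 0,"grip": 0},{"xyz": [0,0,-40],"roll": 0,"grip": 0},{"xyz": [0,0,0],"roll": 0,"grip": 0}]'

```text
time_s: 18.37
position: [0.4378, -0.2918, 0.1771]
tcp_rot: [[-0.545, 0.838, 0.01], [0.838, 0.545, -0.01], [-0.014, 0.003, -1.0]]
force: [-0.6, 0.1, -1.2]
opening: 0.154
grasp_force: 29.9
```

move_arm --increments '[{"xyz": [12,36,0],"roll": 0,"grip": 0},{"xyz": [12,36,0],"roll": 0,"grip": 0},{"xyz": [12,36,0],"roll": 0,"grip": 0},{"xyz": [12,36,0],"roll": 0,"grip": 0},{"xyz": [12,36,0],"roll": 0,"grip": 0}]'

```text
time_s: 18.78
position: [0.5529, -0.1386, 0.1697]
tcp_rot: [[-0.544, 0.839, -0.001], [0.839, 0.544, 0.001], [0.001, -0.001, -1.0]]
force: [0.5, -0.2, -0.8]
opening: 0.157
grasp_force: 29.9
```

move_arm --increments '[{"xyz": [13,36,0],"roll": 0,"grip": 0},{"xyz": [13,36,0],"roll": 0,"grip": 0},{"xyz": [12,36,0],"roll": 0,"grip": 0},{"xyz": [12,36,0],"roll": 0,"grip": 0},{"xyz": [0,0,0],"roll": 0,"grip": 0}]'

```text
time_s: 19.2
position: [0.65, -0.0139, 0.1696]
tcp_rot: [[-0.549, 0.836, 0.004], [0.836, 0.549, 0.003], [0.0, 0.005, -1.0]]
force: [-0.1, -1.3, -1.1]
opening: 0.156
grasp_force: 29.9
```

```bash
cat > pt.py <<'E'
from h import *
s=bot.read_state(); o=np.array(s["position"]); R=np.array(s["tcp_rot"]); print(s["time_s"],o,"yaw",np.degrees(np.arctan2(R[1,0],R[0,0])),s["grasp_force"],s["force"])
K,D,T=cam("wrist"); im,d=bot.capture("wrist"); cv2.imwrite("pics/w6.png",im[...,::-1]); np.savez("w6.npz",im=im,d=d,T=T,o=o,R=R)
r=bot.spot_in("key","wrist"); print([(x["conf"],(w(x["at"],T)-o)@R) for x in r[:1]])
E
python3 pt.py
```

```text
19.2 [ 0.64998562 -0.01385714  0.16963001] yaw 123.29631835383142 29.914373396895826 [-0.05332419 -1.34828135 -1.05600344]
[(0.95, array([ 0.01726773, -0.00364688,  0.00940273]))]
```

View pics/w6.png

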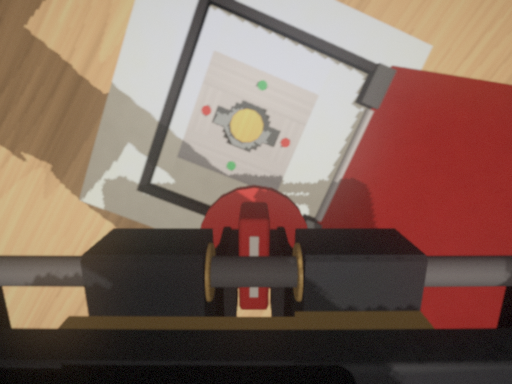

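The port is at (246,126), with red notch dots at (206,110) and (285,142), green dots at (262,85) and (231,166), and the collar arc centred near (255,240). Now I'll measure both.

```bash
cat > pm.py <<'E'
from h import *
from scipy.optimize import least_squares
s=bot.read_state(); o=np.array(s["position"]); R=np.array(s["tcp_rot"]); print(s["time_s"],o,"yaw",np.degrees(np.arctan2(R[1,0],R[0,0])))
K,D,T=cam("wrist"); im,d=bot.capture("wrist")
hsv=cv2.cvtColor(im,cv2.COLOR_RGB2HSV).astype(int); H,S,V=hsv[...,0],hsv[...,1],hsv[...,2]
def ray(uv,z):
    n=cv2.undistortPoints(np.array(uv,float).reshape(-1,1,2),K,D)[:,0]; v=np.c_[n,np.ones(len(n))]@T[:3,:3].T
    return T[:3,3]+v*((z-T[2,3])/v[:,2])[:,None]
red=((H<8)|(H>172))&(S>130)&(V>80); grn=(H>45)&(H<85)&(S>90)
def blobs(m):
    n,_,st,ce=cv2.connectedComponentsWithStats(m.astype(np.uint8)); return [c for c,q in zip(ce[1:],st[1:]) if 25<q[4]<250]
for n,m in [("red",red),("green",grn)]:
    B=[b for b in blobs(m) if 60<b[1]<200 and 150<b[0]<330]; W=ray(B,.085); print(n,np.round(B,1).tolist(),W[:,:2].round(4).tolist())
    if len(W)==2: v=W[1]-W[0]; print("  mid",W.mean(0)[:2].round(4),"dist",np.linalg.norm(v).round(4),"ang",np.degrees(np.arctan2(v[1],v[0])).round(1))
yel=(H>15)&(H<30)&(S>120)&(V>120); yel[:90]=0; yel[165:]=0; yel[:,:220]=0; yel[:,275:]=0
print("plunger px",np.argwhere(yel).mean(0)[::-1])
# collar top at depth: arc boundary pixels per column
zc=o[2]-.0405+.036
n_,lab=cv2.connectedComponents(red.astype(np.uint8)); A=[]
for u in list(range(212,238))+list(range(272,300)):
    v=np.nonzero(red[185:232,u])[0]
    if len(v): A.append((u,185+v[0]))
Q=(ray(A,zc)-o)@R
f=least_squares(lambda p:np.hypot(Q[:,0]-p[0],Q[:,1]-p[1])-.030,[0,0],loss="soft_l1",f_scale=.0005); print("collar centre tool",f.x.round(4),"rms",np.sqrt((f.fun**2).mean()))
x=ray([(232.,0)],.085)
E
python3 pm.py; python3 pm.py
```

```text
19.3 [ 0.6460088  -0.01814251  0.16911036] yaw 123.1923498582729
red [[293.9, 140.3]] [[0.6449, 0.0375]]
19.35 [ 0.64522811 -0.01932261  0.16917989] yaw 123.08911983270129
red [[295.8, 139.6]] [[0.6451, 0.0375]]Traceback (most recent call last):
  File "pm.py", line 13, in <module>
    B=[b for b in blobs(m) if 60<b[1]<200 and 150<b[0]<330]; W=ray(B,.085); print(n,np.round(B,1).tolist(),W[:,:2].round(4).tolist())
                                                               ~~~^^^^^^^^
  File "pm.py", line 7, in ray
    n=cv2.undistortPoints(np.array(uv,float).reshape(-1,1,2),K,D)[:,0]; v=np.c_[n,np.ones(len(n))]@T[:3,:3].T
      ~~~~~~~~~~~~~~~~~~~^^^^^^^^^^^^^^^^^^^^^^^^^^^^^^^^^^^^^^^^
cv2.error: OpenCV(4.12.0) /io/opencv/modules/calib3d/src/undistort.dispatch.cpp:347: error: (-215:Assertion failed) CV_IS_MAT(_src) && CV_IS_MAT(_dst) && (_src->rows == 1 || _src->cols == 1) && (_dst->rows == 1 || _dst->cols == 1) && _src->cols + _src->rows - 1 == _dst->rows + _dst->cols - 1 && (CV_MAT_TYPE(_src->type) == CV_32FC2 || CV_MAT_TYPE(_src->type) == CV_64FC2) && (CV_MAT_TYPE(_dst->type) 
[... 373 characters left out ...]

  File "pm.py", line 7, in ray
    n=cv2.undistortPoints(np.array(uv,float).reshape(-1,1,2),K,D)[:,0]; v=np.c_[n,np.ones(len(n))]@T[:3,:3].T
      ~~~~~~~~~~~~~~~~~~~^^^^^^^^^^^^^^^^^^^^^^^^^^^^^^^^^^^^^^^^
cv2.error: OpenCV(4.12.0) /io/opencv/modules/calib3d/src/undistort.dispatch.cpp:347: error: (-215:Assertion failed) CV_IS_MAT(_src) && CV_IS_MAT(_dst) && (_src->rows == 1 || _src->cols == 1) && (_dst->rows == 1 || _dst->cols == 1) && _src->cols + _src->rows - 1 == _dst->rows + _dst->cols - 1 && (CV_MAT_TYPE(_src->type) == CV_32FC2 || CV_MAT_TYPE(_src->type) == CV_64FC2) && (CV_MAT_TYPE(_dst->type) == CV_32FC2 || CV_MAT_TYPE(_dst->type) == CV_64FC2) in function 'cvUndistortPointsInternal'
```

```bash
python3 - <<'E'
t=open("pm.py").read()
t=t.replace('red=((H<8)|(H>172))&(S>130)&(V>80); grn=(H>45)&(H<85)&(S>90)','r_,g_,b_=[im[...,i].astype(int) for i in range(3)]; red=(r_-np.maximum(g_,b_)>40); grn=(g_-np.maximum(r_,b_)>25)')
t=t.replace("25<q[4]<250","15<q[4]<300").replace("W=ray(B,.085);","W=ray(B,.085) if B else np.zeros((0,3));").replace("100<b[0]","100<b[0]")
t=t.replace("150<b[0]<330","150<b[0]<340").replace("60<b[1]<200","60<b[1]<180")
open("pm.py","w").write(t)
E
python3 pm.py; python3 pm.py
```

```text
19.4 [ 0.64498377 -0.02011202  0.16943149] yaw 123.00615654515134
red [[217.7, 106.5], [296.9, 138.6]] [[0.5845, 0.0256], [0.6453, 0.0378]]
  mid [0.6149 0.0317] dist 0.062 ang 11.3
green [[274.0, 81.0], [242.2, 162.1]] [[0.6088, 0.062], [0.6208, 0.0012]]
  mid [0.6148 0.0316] dist 0.062 ang -78.8
plunger px [nan nan]
collar centre tool [ 0.0002 -0.0002] rms 0.0002170481450090261
19.45 [ 0.6449475  -0.02064161  0.16971084] yaw 122.94528955876233
red [[218.0, 105.6], [297.1, 137.9]] [[0.5844, 0.0258], [0.6452, 0.0377]]
  mid [0.6148 0.0317] dist 0.062 ang 11.1
green [[274.3, 80.3], [242.7, 161.3]] [[0.6088, 0.0621], [0.6209, 0.0014]]
  mid [0.6148 0.0318] dist 0.0618 ang -78.7
plunger px [nan nan]
collar centre tool [ 0.0002 -0.0002] rms 0.00021342701832594653pm.py:16: RuntimeWarning: Mean of empty slice.
  print("plunger px",np.argwhere(yel).mean(0)[::-1])
  ret = um.true_divide(
pm.py:16: RuntimeWarning: Mean of empty slice.
  print("plunger px",np.argwhere(yel).mean(0)[::-1])
  ret = um.true_divide(
```

move_arm --increments '[{"xyz": [20,1,0],"roll": 0,"grip": 0},{"xyz": [20,1,0],"roll": 0,"grip": 0},{"xyz": [20,1.3,0],"roll": 0,"grip": 0},{"xyz": [0,0,0],"roll": -0.119,"grip": 0},{"xyz": [0,0,0],"roll": -0.119,"grip": 0}]'

```text
time_s: 19.92
position: [0.6148, 0.0321, 0.1707]
tcp_rot: [[-0.731, 0.683, -0.001], [0.683, 0.731, 0.0], [0.001, -0.001, -1.0]]
force: [0.9, 0.0, -1.8]
opening: 0.157
grasp_force: 29.9
```

move_arm --increments '[{"xyz": [0,0,0],"roll": -0.119,"grip": 0},{"xyz": [0,0,0],"roll": -0.119,"grip": 0},{"xyz": [0,0,0],"roll": -0.119,"grip": 0},{"xyz": [0,0,0],"roll": -0.119,"grip": 0},{"xyz": [0,0,0],"roll": -0.119,"grip": 0}]'

```text
time_s: 20.33
position: [0.6157, 0.0308, 0.1707]
tcp_rot: [[-0.988, 0.158, -0.0], [0.158, 0.988, -0.0], [0.0, -0.0, -1.0]]
force: [-0.1, 0.3, -1.5]
opening: 0.161
grasp_force: 29.9
```

move_arm --increments '[{"xyz": [0,0,0],"roll": -0.119,"grip": 0},{"xyz": [0,0,0],"roll": -0.119,"grip": 0},{"xyz": [0,0,0],"roll": -0.121,"grip": 0},{"xyz": [0,0,0],"roll": 0,"grip": 0},{"xyz": [0,0,0],"roll": 0,"grip": 0}]'

```text
time_s: 20.75
position: [0.6159, 0.0311, 0.1707]
tcp_rot: [[-0.982, -0.191, -0.0], [-0.191, 0.982, 0.0], [0.0, 0.0, -1.0]]
force: [0.1, -0.4, -1.8]
opening: 0.158
grasp_force: 29.9
```

move_arm --increments '[{"xyz": [0,0,0],"roll": 0,"grip": 0},{"xyz": [0,0,0],"roll": 0,"grip": 0},{"xyz": [0,0,0],"roll": 0,"grip": 0}]'

```text
time_s: 21.0
position: [0.6162, 0.032, 0.1706]
tcp_rot: [[-0.981, -0.194, -0.0], [-0.194, 0.981, 0.0], [0.0, 0.0, -1.0]]
force: [-0.2, 0.3, -1.7]
opening: 0.16
grasp_force: 29.9
```

```bash
cat > st.py <<'E'
from h import *
s=bot.read_state(); o=np.array(s["position"]); R=np.array(s["tcp_rot"])
e=np.array([.6149,.0317,0])-o; print(s["time_s"],o.round(4),"yaw",np.degrees(np.arctan2(R[1,0],R[0,0])).round(2),"F",np.round(s["force"],1),"M",np.round(s["moment"],2),"grip",s["grasp_force"],"J6",s["joint_positions"][5],"port in tool mm",((e@R)[:2]*1000).round(1),"key above port z",o[2]+.0155-.085)
E
python3 st.py; sed -i '/plunger/d;/^yel/d' pm.py; python3 pm.py
```

```text
21.0 [0.6162 0.032  0.1706] yaw -168.79 F [-0.2  0.3 -1.7] M [ 0.1  -0.16  0.01] grip 29.91342302877456 J6 -108.59987909006391 port in tool mm [ 1.4 -0.1] key above port z 0.10106385984919299
21.0 [0.61623101 0.03204226 0.17056386] yaw -168.78632150905233
red [[254.1, 160.1]] [[0.5844, 0.0256]]
green [] []
collar centre tool [ 0.0007 -0.0009] rms 0.0002911249325365827
```

move_arm --increments '[{"xyz": [1,0,15],"roll": 0,"grip": 0},{"xyz": [0,0,15],"roll": 0,"grip": 0},{"xyz": [0,0,11],"roll": 0,"grip": 0},{"xyz": [0,0,6],"roll": 0,"grip": 0},{"xyz": [0,0,0],"roll": 0,"grip": 0}]'

```text
time_s: 21.47
position: [0.6142, 0.0323, 0.1219]
tcp_rot: [[-0.981, -0.196, -0.003], [-0.196, 0.981, 0.0], [0.003, 0.001, -1.0]]
force: [0.1, 0.3, -0.8]
opening: 0.162
grasp_force: 29.9
```

move_arm --increments '[{"xyz": [0,0,3],"roll": 0,"grip": 0},{"xyz": [0,0,0],"roll": 0,"grip": 0},{"xyz": [0,0,0],"roll": 0,"grip": 0},{"xyz": [0,0,0],"roll": 0,"grip": 0}]'

```text
time_s: 21.8
position: [0.6158, 0.032, 0.1212]
tcp_rot: [[-0.981, -0.196, 0.001], [-0.196, 0.981, -0.0], [-0.001, -0.0, -1.0]]
force: [0.1, 0.6, -1.7]
opening: 0.156
grasp_force: 29.9
```

```bash
python3 st.py; python3 st.py
```

```text
21.8 [0.6158 0.032  0.1212] yaw -168.7 F [ 0.1  0.6 -1.7] M [ 0.12 -0.11 -0.06] grip 29.913542876020074 J6 -108.69320998414075 port in tool mm [ 1.1 -0.1] key above port z 0.05173746258888613
21.8 [0.6158 0.032  0.1212] yaw -168.7 F [ 0.1  0.6 -1.7] M [ 0.12 -0.11 -0.06] grip 29.913542876020074 J6 -108.69320998414075 port in tool mm [ 1.1 -0.1] key above port z 0.05173746258888613
```

move_arm --increments '[{"xyz": [0.6,0,2],"roll": 0,"grip": 0},{"xyz": [0,0,2],"roll": 0,"grip": 0},{"xyz": [0,0,2],"roll": 0,"grip": 0},{"xyz": [0,0,0],"roll": 0,"grip": 0},{"xyz": [0,0,0],"roll": 0,"grip": 0}]'

```text
time_s: 22.22
position: [0.6146, 0.032, 0.1144]
tcp_rot: [[-0.981, -0.196, -0.0], [-0.196, 0.981, 0.0], [0.0, 0.0, -1.0]]
force: [1.0, 0.1, -1.3]
opening: 0.157
grasp_force: 29.9
```

```bash
python3 st.py
```

```text
22.2167 [0.6146 0.032  0.1144] yaw -168.7 F [ 1.   0.1 -1.3] M [ 0.07 -0.17  0.03] grip 29.913413166068494 J6 -108.71331237014586 port in tool mm [-0.3 -0.3] key above port z 0.04485196219000066
```

move_arm --increments '[{"xyz": [0,0,2],"roll": 0,"grip": 0},{"xyz": [0,0,2],"roll": 0,"grip": 0},{"xyz": [0,0,1],"roll": 0,"grip": 0},{"xyz": [0,0,0],"roll": 0,"grip": 0},{"xyz": [0,0,0],"roll": 0,"grip": 0}]'

```text
time_s: 22.63
position: [0.6147, 0.032, 0.1098]
tcp_rot: [[-0.981, -0.196, -0.0], [-0.196, 0.981, 0.0], [0.0, 0.0, -1.0]]
force: [-0.0, -0.2, 0.9]
opening: 0.158
grasp_force: 29.9
```

```bash
python3 st.py
```

```text
22.6333 [0.6147 0.032  0.1098] yaw -168.7 F [-0.  -0.2  0.9] M [ 0.09 -0.04  0.01] grip 29.91336435545236 J6 -108.71066778690992 port in tool mm [-0.1 -0.3] key above port z 0.040286945342017336
```

move_arm --increments '[{"xyz": [0,0,3],"roll": 0,"grip": 0},{"xyz": [0,0,3],"roll": 0,"grip": 0},{"xyz": [0,0,3],"roll": 0,"grip": 0},{"xyz": [0,0,2],"roll": 0,"grip": 0},{"xyz": [0,0,1],"roll": 0,"grip": 0}]'

```text
time_s: 23.05
position: [0.6149, 0.032, 0.0979]
tcp_rot: [[-0.981, -0.196, 0.0], [-0.196, 0.981, -0.0], [-0.0, -0.0, -1.0]]
force: [-1.4, -0.4, 7.2]
opening: 0.156
grasp_force: 29.9
```

move_arm --increments '[{"xyz": [0,0,0],"roll": 0,"grip": 0},{"xyz": [0,0,0],"roll": 0,"grip": 0},{"xyz": [0,0,0],"roll": 0,"grip": 0}]'

```text
time_s: 23.3
position: [0.6149, 0.032, 0.0982]
tcp_rot: [[-0.981, -0.196, 0.0], [-0.196, 0.981, -0.0], [-0.0, -0.0, -1.0]]
force: [-1.8, 0.9, 7.0]
opening: 0.16
grasp_force: 29.9
```

```bash
python3 st.py
```

```text
23.3 [0.6149 0.032  0.0982] yaw -168.7 F [-1.8  0.9  7. ] M [ 0.11  0.31 -0.02] grip 29.91372240241617 J6 -108.71291498706373 port in tool mm [ 0.1 -0.2] key above port z 0.0287360940105513
```

move_arm --increments '[{"xyz": [0,0,0.7],"roll": 0,"grip": 0},{"xyz": [0,0,0],"roll": 0.06,"grip": 0},{"xyz": [0,0,0],"roll": 0.1,"grip": 0},{"xyz": [0,0,0],"roll": 0.1,"grip": 0},{"xyz": [0,0,0],"roll": 0.1,"grip": 0}]'

```text
time_s: 23.72
position: [0.616, 0.0317, 0.098]
tcp_rot: [[-0.986, 0.167, 0.003], [0.167, 0.986, -0.001], [-0.003, -0.0, -1.0]]
force: [-1.1, -0.4, 6.9]
opening: 0.16
grasp_force: 29.9
```

```bash
python3 st.py
```

```text
23.7167 [0.616  0.0317 0.098 ] yaw 170.4 F [-1.1 -0.4  6.9] M [0.04 0.04 0.03] grip 29.915903750807047 J6 -87.80977423620422 port in tool mm [ 1.4 -0.2] key above port z 0.028484274031528478
```

move_arm --increments '[{"xyz": [0,0,0],"roll": 0.12,"grip": 0},{"xyz": [0,0,0],"roll": 0.12,"grip": 0},{"xyz": [0,0,0],"roll": 0.12,"grip": 0},{"xyz": [0,0,0],"roll": 0.12,"grip": 0},{"xyz": [0,0,0],"roll": 0.12,"grip": 0}]'

```text
time_s: 24.13
position: [0.6164, 0.0316, 0.0981]
tcp_rot: [[-0.719, 0.695, 0.004], [0.695, 0.719, -0.001], [-0.003, 0.002, -1.0]]
force: [0.2, -1.0, 7.9]
opening: 0.159
grasp_force: 29.9
```

move_arm --increments '[{"xyz": [0,0,0],"roll": 0.12,"grip": 0},{"xyz": [0,0,0],"roll": 0.12,"grip": 0},{"xyz": [0,0,0],"roll": 0.12,"grip": 0},{"xyz": [0,0,0],"roll": 0.12,"grip": 0},{"xyz": [0,0,0],"roll": 0.12,"grip": 0}]'

```text
time_s: 24.55
position: [0.6162, 0.0317, 0.098]
tcp_rot: [[-0.201, 0.98, 0.004], [0.98, 0.201, -0.001], [-0.001, 0.003, -1.0]]
force: [-1.7, -0.5, 7.5]
opening: 0.157
grasp_force: 29.9
```

move_arm --increments '[{"xyz": [0,0,0],"roll": 0,"grip": 0},{"xyz": [0,0,0],"roll": 0,"grip": 0},{"xyz": [0,0,0],"roll": 0,"grip": 0},{"xyz": [0,0,0],"roll": 0,"grip": 0},{"xyz": [0,0,0],"roll": 0,"grip": 0}]'

```text
time_s: 24.97
position: [0.6161, 0.0317, 0.098]
tcp_rot: [[-0.206, 0.978, 0.003], [0.978, 0.206, -0.001], [-0.001, 0.003, -1.0]]
force: [-0.8, 0.6, 7.5]
opening: 0.16
grasp_force: 29.9
```

```bash
python3 st.py; python3 ang.py; python3 - <<'E'
from h import *
im,_=bot.capture("wrist"); a,_=bot.capture("side")
o=np.hstack([cv2.resize(im,(400,300)),cv2.resize(a,(400,300))]); cv2.imwrite("pics/fin.png",o[...,::-1])
E
```

```text
24.9667 [0.6161 0.0317 0.098 ] yaw 101.91 F [-0.8  0.6  7.5] M [-0.06  0.07 -0.01] grip 29.912027358077466 J6 -19.3273875179513 port in tool mm [ 0.4 -1.5] key above port z 0.028508578616670444
24.9667 [0.61610529 0.03166924 0.09800858] [-0.82003838  0.59620256  7.49345751] 29.912027358077466 rel port [ 0.00101769 -0.000543  ]
side 2444 angle [0.365 2.201 2.212]
  blade slope 0.0492 tip rel TCP up -0.0129
top 1292 angle [2.178 2.195 2.212]
```

View pics/fin.png

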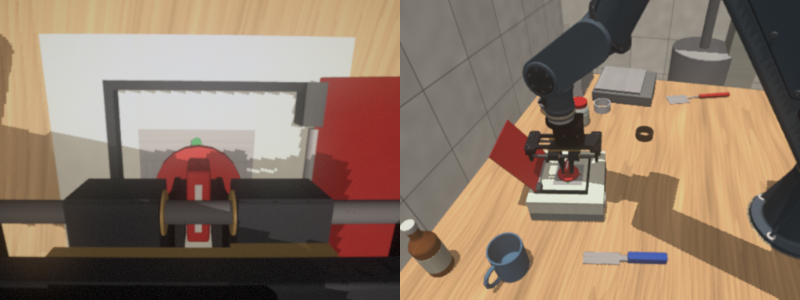

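The picture shows the collar seated, the wing pointing at the green dot (195,143), the cover open at 2.2 rad and the knife flat on the table. The spring force of about 9 N fits a flush collar.

```bash
python3 -c "
from rig import bot
print(bot.hand_in())"
```

```text
the job is handed in; nothing more can be done
None
```

The job is handed in, though no verdict came back: the knife levered the cover open to 2.2 rad and lies flat on the table, and the key is pressed within about 0.5 mm of flush by my reading, turned about 89° clockwise and still gripped; the mug, jar and cutter were left alone.

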